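# Close the deposit box and seat the fitting socket on its lock nut

### The arm

A 6-joint arm with a two-finger parallel gripper is mounted at the origin on the work surface. World frame = base frame: x ahead of the robot, y to its left, z up, the work surface at z = 0. Lengths are in m, angles in rad, forces in N, time in s.
With the tool pointing down it reaches from about 0.375 to 0.975 m from the base axis. Payload 3.8 kg.
Tool frame: the origin (TCP) lies on the centre line of the jaws, within the pads' length; the fingertips stand 19 mm ahead of it and the grasp point (between the pads) is the TCP; z points along the fingers, y is the line along which they close (so a half turn about z gives the same grasp; the last joint's range is limited). The gripper opens to 88 mm and grips with 3 to 60 N. Pads are 18 mm wide; open, the fingers measure 123 mm over their backs; the gripper's body (75 mm by 187 mm) begins 45 mm behind the grasp point.
Start: joints at [1.088, 0.264, 1.604, -0, 1.274, -0.037], TCP at [0.291, 0.609, 0.258] pointing down, gripper open.
Joint ranges: [-2.63, 2.63], [-0.94, 2.18], [0.31, 2.57], [-1.31, 4.45], [0, 2.66], [-2.55, 2.55]. Speed limits (rad/s): [2.57, 2.57, 3.14, 3.14, 3.14, 3.14].

### API

Orientations are given as a 3x3 rotation matrix whose columns are the frame's x, y, z axes.
In Python, from workcell import arm gives the robot as it stands.
- The arm moves only by the tool servo_tool, never from a script. Its argument "deltas" is text: rows parted by semicolons, each of 6 numbers parted by spaces: the shift along the tool's x, y, z in m, then the turn, a rotation vector about the tool's x, y, z in degrees. In form: tx ty tz rx ry rz; .... A call has 1 to 8 rows; each row is the pose to reach, as a shift and turn from the pose commanded when the call began, along the tool's axes at that moment; what a row does not reach only later rows make up. A row lasts 1/10 s, in which the tool goes at most 50 mm and 8.59 degrees, less where a joint would pass 70% of its speed; a pose out of reach is approached as far as the arm can. A call with a gripper value outside its range is refused whole. "hand" is the closure, from 0 (fully open) to 1 (shut), set as the call begins (left out, the last holds). The fingers move at their own pace and stop on an object; "force" is the grip in N (left out, the last holds). Time passes only in rows, so rows that repeat a pose let the fingers close. It gives the time, the measured TCP pose, the force, the opening and the grip force at its end, in the units of the state.
- arm.sense(): the state, without advancing time (a new reading comes with each control period).
- arm.camera(name): name is "side" or "top"; returns (picture, depth): 400x640x3 uint8, red, green, blue; 400x640 float32, m along the optical axis (not along the pixel's ray), 0 where there is no reading.
- arm.calibration(name): a dict with "mtx" (3x3 intrinsics, pixels), "dist" ([k1, k2, p1, p2, k3] as OpenCV has them; the pictures are not rectified), "R" (3x3) and "t" (3): a world point X has camera coordinates R X + t. Camera axes: x right, y down, z forward; pixel columns grow to the right and rows downward; lengths in m; the calibration is good to about 2 mm. A picture is of the moment at which its call begins. calibration takes no time and is no camera call.
- arm.finish_job(): hands the job in; it is judged then, once.
The state is a dict: "time": time; "joint_pos": joint angles; "qd": joint speeds; "tau": joint torques, N m; "ee_pos": TCP position; "orientation": TCP orientation; "force": force on the tool from outside, world axes, zero at the start; "moment": the same for the moment, N m; "opening": opening from 0.0 (shut) to 1.0 (fully open); "grip_force": force on a finger pad.
Only numpy, scipy, OpenCV 4.12 (cv2) and the standard library are available. Lean on these libraries where they do the work, as an engineer would, in place of code of your own. Each camera call takes 0.05 s, during which the arm holds its last target. There are 200 camera calls.

### The job

Push the open door of the right-hand deposit box shut until it snaps home on its catch. Then try the sockets on the hex nut in its guard ring on top of that same box: only one of the three goes fully down. Stand any that does not fit upright on the wooden board again, and finish with the fitting one fully home on the nut, upright and still gripped by the robot: do not let go of it. Leave all other things on the bench where they are.

Things in the scene. Friction and masses are not known exactly. Their poses are not given: they have to be found in the camera images.
- bank: dark brown steel bank of three deposit boxes side by side with brass trim, 240 deep (x) x 390 wide (y) x 115 mm high, fixed. Origin: centre of its underside; its -x face is the front with the doors. The boxes are 130 mm wide; the right-hand one (at its y = -130 mm) has the open door, the other two are shut for good.
- door (a joint): opening angle of the right-hand box's door in rad: 0 is shut, starts 0.55 to 0.95. The door hinges about a vertical line at its left (+y) edge and opens towards the robot, its free edge swinging from -y towards -x. At 0.1 its tongue meets a sprung roller catch; about 5 N at the free edge pushes it past, and below 0.04 it snaps to 0 and stays.
- door_hinge (a point): point on the door's hinge line, at half the door's height (60 mm above the table); in the bank's frame at x = -124 mm, y = -69 mm. The point turns with the door: its -y axis runs along the door to the free edge, its -x axis points out of the door's outer face, which is 4 mm from the hinge line.
- door_edge (a point): middle of the free edge of the door's outer face, 121.5 mm from the hinge line. The door is 8 mm thick and reaches from 6 to 110 mm above the table.
- lock_post (a point): point on the bank's top (115 mm above the table) at the axis of the right-hand box's nut, the one to work on; in the bank's frame at x = -70 mm, y = -130 mm. The other two nuts stand 130 and 260 mm to its left (+y of the bank).
- nut_a: one of three fixed steel hex nuts on the bank's top, one above each box, each inside a round guard ring; place and turn vary. Together they measure 14, 19 and 24 mm across flats; which of a, b, c has which size is not told. Origin: at the nut's axis on the bank's top, z up, x square to one pair of flats (repeats every 60 degrees). It does not turn.
- nut_b: another of the three nuts, axes as nut_a. Each nut has, above its origin, a washer up to 2 mm, the hex up to 16 mm (last 2 mm chamfered), the 8 mm wide stud end up to 19 mm, and a guard ring up to 9 mm around it, with a gap just for the socket of its size: inside 29.6, 35.4 or 41.2 mm wide, wall 4 mm.
- nut_c: another of the three nuts, as nut_a and nut_b. The socket that fits has 1.5 mm play across flats and 2.5 mm in the ring, and sits home with its mouth 2 mm above the nut's origin, on the washer. One too small stops on the nut's top (mouth at 14 to 16 mm), one too large stops on the guard ring (mouth at 9 mm).
- board: fixed plywood board, 110 (x) x 270 (y) x 12 mm high, on which the sockets stand in a row along its y, about 85 mm apart, in any order. Origin: centre of its underside, the top at 12 mm.
- socket_s: small hex-bodied steel socket, 58 mm tall, mouth down. Origin: centre of its mouth, z up its axis. Hexagonal opening 15.5 mm across flats, 22 mm deep; outside, from 0 to 26 mm height, hexagonal, 23.5 mm across flats; above, to 58 mm, a solid hexagonal grip collar 20 mm across flats. All flats parallel; x is square to one pair (others every 60 degrees). 60 to 200 g.
- socket_m: middle hex-bodied steel socket, 58 mm tall, mouth down. Origin: centre of its mouth, z up its axis. Hexagonal opening 20.5 mm across flats, 22 mm deep; outside, from 0 to 26 mm height, hexagonal, 28.5 mm across flats; above, to 58 mm, a solid hexagonal grip collar 25 mm across flats. All flats parallel; x is square to one pair (others every 60 degrees). 60 to 200 g.
- socket_l: large hex-bodied steel socket, 58 mm tall, mouth down. Origin: centre of its mouth, z up its axis. Hexagonal opening 25.5 mm across flats, 22 mm deep; outside, from 0 to 26 mm height, hexagonal, 33.5 mm across flats; above, to 58 mm, a solid hexagonal grip collar 30 mm across flats. All flats parallel; x is square to one pair (others every 60 degrees). 60 to 200 g.
- barrel: bystander, leave alone: brass lock barrel, 31 mm tall, 26 mm wide, standing on the board between sockets and board's near edge. Origin: centre of its underside.
- padlock: bystander, leave alone: brass padlock lying flat, 45 x 55 x 22 mm body with steel shackle, right of the bank. Origin: centre of its underside.
- oil: bystander, leave alone: white oil bottle, 48 mm wide, 120 mm tall, right of the bank. Origin: centre of its underside.
- mug: bystander, leave alone: white mug, 80 mm wide, 95 mm tall, far right. Origin: centre of its underside.
- keytray: bystander, leave alone: grey open tray with keys, 100 x 150 x 30 mm, front left. Origin: centre of its underside.
- tape: bystander, leave alone: roll of paper tape, 84 mm wide, 20 mm tall, lying on the bank's top, rear left. Origin: centre of its underside.
- driver: bystander, leave alone: screwdriver lying on the table near the robot, about 30 mm high at the handle. Origin: at its middle.

How it is judged:
On the way, in this order (a step that is already met when the one before it is completed fails the run):
1. the door is shut on its catch (value of joint door below 0.03 rad), for 0.3 s.
2. the fitting socket sits home on the right-hand box's nut, gripped (((horizontal distance between socket_s and lock_post below 0.003 m and z of socket_s in the frame of lock_post below 0.005 m and angle between socket_s's own z axis and vertical below 0.08 rad and contact force between the fingers and socket_s above 2 N) or (horizontal distance between socket_m and lock_post below 0.003 m and z of socket_m in the frame of lock_post below 0.005 m and angle between socket_m's own z axis and vertical below 0.08 rad and contact force between the fingers and socket_m above 2 N) or (horizontal distance between socket_l and lock_post below 0.003 m and z of socket_l in the frame of lock_post below 0.005 m and angle between socket_l's own z axis and vertical below 0.08 rad and contact force between the fingers and socket_l above 2 N))), for 0.2 s.
At the end, for the whole second after the job is handed in: Door shut (below 0.03 rad); the fitting socket over the right-hand box's nut within 3 mm, its mouth under 5 mm above the bank's top, upright within 0.08 rad, still, gripped with over 2 N; the other two sockets upright (0.15 rad) on the board (value of joint door below 0.03 rad and ((horizontal distance between socket_s and lock_post below 0.003 m and z of socket_s in the frame of lock_post below 0.005 m and angle between socket_s's own z axis and vertical below 0.08 rad and contact force between the fingers and socket_s above 2 N and linear speed of socket_s below 0.02 m/s and angle between each of socket_m, socket_l's own z axis and vertical below 0.15 rad and x of socket_m in the frame of board between -0.055 and 0.055 m and y of socket_m in the frame of board between -0.135 and 0.135 m and z of socket_m in the frame of board between 0.008 and 0.016 m and x of socket_l in the frame of board between -0.055 and 0.055 m and y of socket_l in the frame of board between -0.135 and 0.135 m and z of socket_l in the frame of board between 0.008 and 0.016 m) or (horizontal distance between socket_m and lock_post below 0.003 m and z of socket_m in the frame of lock_post below 0.005 m and angle between socket_m's own z axis and vertical below 0.08 rad and contact force between the fingers and socket_m above 2 N and linear speed of socket_m below 0.02 m/s and angle between each of socket_s, socket_l's own z axis and vertical below 0.15 rad and x of socket_s in the frame of board between -0.055 and 0.055 m and y of socket_s in the frame of board between -0.135 and 0.135 m and z of socket_s in the frame of board between 0.008 and 0.016 m and x of socket_l in the frame of board between -0.055 and 0.055 m and y of socket_l in the frame of board between -0.135 and 0.135 m and z of socket_l in the frame of board between 0.008 and 0.016 m) or (horizontal distance between socket_l and lock_post below 0.003 m and z of socket_l in the frame of lock_post below 0.005 m and angle between socket_l's own z axis and vertical below 0.08 rad and contact force between the fingers and socket_l above 2 N and linear speed of socket_l below 0.02 m/s and angle between each of socket_s, socket_m's own z axis and vertical below 0.15 rad and x of socket_s in the frame of board between -0.055 and 0.055 m and y of socket_s in the frame of board between -0.135 and 0.135 m and z of socket_s in the frame of board between 0.008 and 0.016 m and x of socket_m in the frame of board between -0.055 and 0.055 m and y of socket_m in the frame of board between -0.135 and 0.135 m and z of socket_m in the frame of board between 0.008 and 0.016 m))); the arm keeps its last pose, push and grip.
It fails at once if a bystander is shifted more than 30 mm (distance of any of barrel, padlock, oil, mug, driver, keytray, tape from where it was at the start of the episode above 0.03 m).
It also fails if it takes over 72 s, if anything falls off the work surface, if the arm or the gripper's body presses on something with over 40 N, if the wrist force passes 120 N, or if a joint passes its speed limit or range.

## Working session

There is one attempt and no reset: what is moved stays moved. The work goes in short steps, Python scripts to look and compute and a tool call to move; the robot and the scene stay as the last step left them, time stands still between calls to the robot, and variables do not carry over. Pictures are saved under pics/ and viewed, at most 10 in all, crops included, and the job is handed in when it is done.

Besides the shell and the picture viewer there is one more tool, called after "Call:" as a command line: name --argument value ..., lists and objects as JSON in quotes. servo_tool: Moves the arm, as the interface text tells. Its arguments: {"type":"object","properties":{"deltas":{"type":"string"},"hand":{"type":"number"},"force":{"type":"number"}},"required":["deltas"]}

```bash
mkdir -p pics; cat > h.py <<'E'
import numpy as np, cv2
from workcell import arm
def world(name, depth):
    c=arm.calibration(name); K=np.array(c["mtx"]);D=np.array(c["dist"]);R=np.array(c["R"]);t=np.array(c["t"])
    v,u=np.mgrid[0:400,0:640]
    p=cv2.undistortPoints(np.stack([u,v],-1).reshape(-1,1,2).astype(np.float64),K,D).reshape(400,640,2)
    X=np.dstack([p*depth[...,None],depth])
    W=(X-t)@R
    W[depth<=0]=np.nan
    return W
E
python3 - <<'E'
from h import *
for n in("top","side"):
    im,d=arm.camera(n); cv2.imwrite(f"pics/{n}0.png",im[...,::-1]); np.savez(f"{n}0.npz",im=im,d=d)
    c=arm.calibration(n); print(n,np.round(-np.array(c["R"]).T@np.array(c["t"]),3),np.round(c["mtx"],0).tolist(),(d>0).mean())
s=arm.sense(); print(s)
E
```

```text
top [0.372 0.    0.978] [[385.0, 0.0, 323.0], [0.0, 385.0, 198.0], [0.0, 0.0, 1.0]] 0.9960625
side [0.471 1.071 0.877] [[503.0, 0.0, 330.0], [0.0, 503.0, 201.0], [0.0, 0.0, 1.0]] 0.99600390625
{'time': 0.1, 'joint_pos': array([ 1.08813582e+00,  2.64687753e-01,  1.60522452e+00,  2.80004847e-05,
        1.27371960e+00, -3.69313829e-02]), 'qd': array([ 1.77403824e-03, -4.83988037e-04, -3.81747586e-03, -7.35464962e-04,
        2.11042145e-05,  7.71919198e-04]), 'tau': array([ 1.47326453e-03, -5.03617501e+01, -3.58071864e+01,  7.29900179e-02,
        2.33123743e-02, -6.95878452e-05]), 'ee_pos': array([0.29073521, 0.60850766, 0.25651276]), 'orientation': array([[-9.02292974e-01,  4.31122311e-01, -9.70191729e-04],
       [ 4.31123391e-01,  9.02291197e-01, -1.79383562e-03],
       [ 1.02032896e-04, -2.03683763e-03, -9.99997920e-01]]), 'force': array([-0.75902385,  0.97424309, -0.08305967]), 'moment': array([ 0.02361455, -0.03746296, -0.0303809 ]), 'grip_force': 0.0, 'opening': 1.000839453917549}
```

View pics/top0.png

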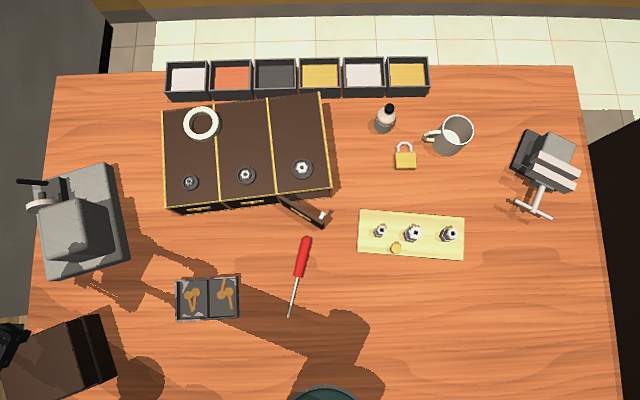

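View pics/side0.png

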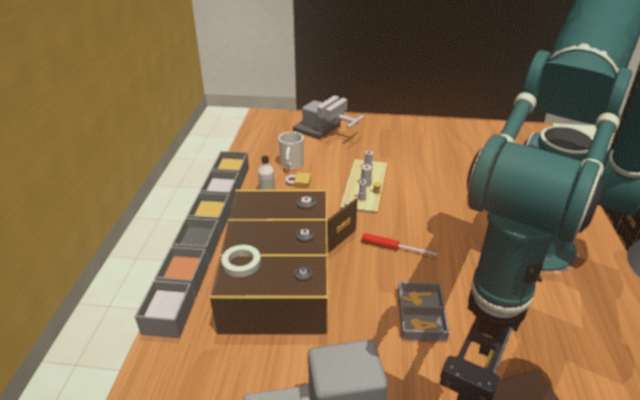

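```bash
python3 - <<'E'
from h import *
z=np.load("top0.npz");W=world("top",z["d"]);im=z["im"]
v,u=np.mgrid[0:400,0:640]
m=(W[...,2]>.108)&(W[...,2]<.122)&(u>150)&(u<345)&(v>85)&(v<235)
n,l,st,_=cv2.connectedComponentsWithStats(m.astype(np.uint8)); k=1+st[1:,4].argmax()
P=W[l==k]; 
# restrict door by its y/x: use minAreaRect on bank
r=cv2.minAreaRect(P[:,:2].astype(np.float32)); print("bank",r, np.median(P[:,2]), np.round(cv2.boxPoints(r),4).tolist())
def blob(m,tag):
    n,l,st,c=cv2.connectedComponentsWithStats(m.astype(np.uint8))
    for k in range(1,n):
        if st[k,4]>=6:
            P=W[l==k]; print(tag,c[k].round(1),st[k,4],"mean",P.mean(0).round(4),"mid",((P.max(0)+P.min(0))/2).round(4),"ext",np.ptp(P,0).round(4))
box=lambda a,b,c,d:(u>a)&(u<b)&(v>c)&(v<d)
blob((W[...,2]>.119)&box(165,325,150,200),"nut")
blob((W[...,2]>.06)&box(360,465,205,262),"sock")
blob((W[...,2]>.009)&box(345,475,200,270)&(W[...,2]<.018),"board")
blob((W[...,2]>.09)&box(270,335,195,235)&(W[...,2]<.114),"door")
blob((W[...,2]>.025)&box(380,410,240,260)&(W[...,2]<.05),"barrel")
c1=cv2.resize(im[150:195,170:325],None,fx=5,fy=5,interpolation=cv2.INTER_CUBIC)
c2=cv2.resize(im[205:265,355:470],None,fx=6,fy=6,interpolation=cv2.INTER_CUBIC)
o=np.zeros((600,780,3),np.uint8);o[:225,:775]=c1;o[230:590,:690]=c2;cv2.imwrite("pics/c.png",o[...,::-1])
E
```

```text
bank ((0.6341797113418579, 0.17057788372039795), (0.32190051674842834, 0.3920665383338928), 5.299686431884766) 0.1153959197883656 [[0.45579999685287476, 0.35089999437332153], [0.492000013589859, -0.039500001817941666], [0.8125, -0.009800000116229057], [0.7763000130653381, 0.3806000053882599]]
nut [301.9 167.9] 244 mean [0.6154 0.0374 0.1265] mid [0.6161 0.0373 0.128 ] ext [0.0477 0.0462 0.0179]
nut [245.9 174.9] 180 mean [0.602  0.166  0.1257] mid [0.6022 0.1665 0.1274] ext [0.039  0.0416 0.0166]
nut [189.7 181.9] 90 mean [0.5893 0.296  0.1235] mid [0.5885 0.2973 0.124 ] ext [0.0343 0.0405 0.01  ]
nut [189.3 182.2] 43 mean [0.5871 0.2948 0.1298] mid [0.5877 0.2958 0.1275] ext [0.0142 0.014  0.017 ]
sock [381.4 229.5] 68 mean [ 0.4754 -0.1464  0.0713] mid [ 0.476  -0.1473  0.0689] ext [0.021  0.0217 0.0149]
sock [414.5 232.4] 156 mean [ 0.4664 -0.225   0.0715] mid [ 0.4662 -0.226   0.069 ] ext [0.0315 0.0337 0.0169]
sock [451.8 233.2] 113 mean [ 0.4621 -0.3147  0.0713] mid [ 0.4625 -0.3164  0.0695] ext [0.0249 0.028  0.0176]
board [410.2 234. ] 3832 mean [ 0.4688 -0.2287  0.0125] mid [ 0.4679 -0.2302  0.0135] ext [0.1363 0.2761 0.009 ]
door [304.5 210.4] 266 mean [0.5198 0.0337 0.1059] mid [0.521  0.0389 0.1019] ext [0.0674 0.1092 0.0236]
barrel [395.3 247.9] 91 mean [ 0.4328 -0.1825  0.0429] mid [ 0.4327 -0.1829  0.0364] ext [0.0245 0.0225 0.0218]
```

View pics/c.png

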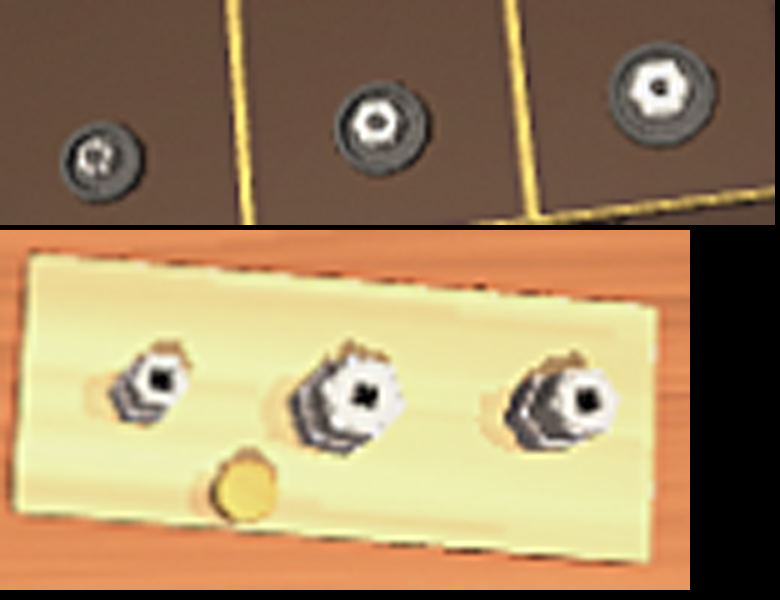

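```bash
cat >> h.py <<'E'
def ortho(name,im,x0,y0,z,half=.03,px=.00025):
    """image on plane z: rows = -x (up=+x), cols = -y"""
    c=arm.calibration(name); n=int(2*half/px)+1
    r=np.linspace(half,-half,n); X,Y=np.meshgrid(x0+r,y0+r,indexing="ij")
    P=np.stack([X,Y,np.full_like(X,z)],-1).reshape(-1,3)
    rv=cv2.Rodrigues(np.array(c["R"]))[0]
    uv=cv2.projectPoints(P,rv,np.array(c["t"]),np.array(c["mtx"]),np.array(c["dist"]))[0].reshape(n,n,2).astype(np.float32)
    return cv2.remap(im,uv[...,0],uv[...,1],cv2.INTER_CUBIC),X,Y
E
python3 - <<'E'
from h import *
z=np.load("top0.npz");W=world("top",z["d"]);im=z["im"];g=cv2.cvtColor(im,cv2.COLOR_RGB2GRAY)
tiles=[]
zs=np.load("side0.npz")
for tag,x,y,zz in[("nut",.6161,.0373,.130),("sockL",.4665,-.2255,.070)]:
    for nm,I in(("top",im),("side",zs["im"])):
        o,X,Y=ortho(nm,I,x,y,zz); G=cv2.cvtColor(o,cv2.COLOR_RGB2GRAY)
        tiles.append(cv2.resize(o,(380,290*380//380)))
        t,m=cv2.threshold(G,0,255,cv2.THRESH_OTSU)
        for t in(t,t+20,t+40):
            m=(G>t).astype(np.uint8)
            n,l,st,c=cv2.connectedComponentsWithStats(m); k=1+st[1:,4].argmax()
            cn,_=cv2.findContours((l==k).astype(np.uint8),cv2.RETR_EXTERNAL,cv2.CHAIN_APPROX_NONE)
            q=max(cn,key=len); mm=np.zeros_like(m); cv2.drawContours(mm,[q],-1,1,-1); mm=mm>0
            cx,cy=X[mm].mean(),Y[mm].mean(); w=((X[mm]-cx)+1j*(Y[mm]-cy))
            c6=(w**6).sum(); R=abs(w).max()
            print(tag,nm,t,"c",round(cx,4),round(cy,4),"area mm2",round(mm.sum()*.0625),"vertex deg",round(np.degrees(np.angle(c6))/6,1),"str",round(abs(c6)/(abs(w)**6).sum(),3))
cv2.imwrite("pics/o.png",np.vstack([np.hstack(tiles[:2]),np.hstack(tiles[2:])])[...,::-1])
# door
v,u=np.mgrid[0:400,0:640]
m=(W[...,2]>.104)&(W[...,2]<.114)&(u>270)&(u<335)&(v>190)&(v<235)
P=W[m]; print(len(P))
th=np.radians(5.76);Rb=np.array([[np.cos(th),-np.sin(th)],[np.sin(th),np.cos(th)]])
post=np.array([.6161,.0373]);C=post-Rb@[-.07,-.13];H=C+Rb@[-.124,-.069]
print("bank",C,"hinge",H)
d=P[:,:2]-H; r=np.hypot(*d.T); s=(r>.04)&(r<.13)
a=np.arctan2(d[s,1],d[s,0]); shut=th-np.pi/2
print("door angle",np.median(shut-a), "rmax",np.sort(r[s])[-5:], P[s][np.argsort(r[s])[-4:]].round(3))
E
```

```text
nut top 156.0 c 0.616 0.0385 area mm2 521 vertex deg -22.5 str 0.224
nut top 176.0 c 0.6161 0.0384 area mm2 484 vertex deg -22.7 str 0.247
nut top 196.0 c 0.6162 0.0384 area mm2 447 vertex deg -22.8 str 0.275
nut side 128.0 c 0.6156 0.0391 area mm2 703 vertex deg -3.8 str 0.192
nut side 148.0 c 0.6158 0.0389 area mm2 499 vertex deg 5.7 str 0.105
nut side 168.0 c 0.6157 0.0394 area mm2 322 vertex deg 10.0 str 0.072
sockL top 171.0 c 0.4665 -0.2255 area mm2 3630 vertex deg 30.0 str 0.0
sockL top 191.0 c 0.4672 -0.2292 area mm2 2866 vertex deg 5.0 str 0.087
sockL top 211.0 c 0.4672 -0.2297 area mm2 2755 vertex deg 4.7 str 0.109
sockL side 164.0 c 0.4668 -0.2276 area mm2 2605 vertex deg 20.0 str 0.012
sockL side 184.0 c 0.4902 -0.2266 area mm2 743 vertex deg 27.3 str 0.543
sockL side 204.0 c 0.4404 -0.2233 area mm2 473 vertex deg 28.8 str 0.848
225
bank [0.67269955 0.17366895] hinge [0.55625058 0.09257248]
door angle 0.6805313918358609 rmax [0.11891666 0.11975163 0.12001147 0.12048238 0.12092432] [[ 0.491 -0.008  0.111]
 [ 0.487 -0.006  0.106]
 [ 0.494 -0.01   0.11 ]
 [ 0.489 -0.008  0.11 ]]
```

View pics/o.png

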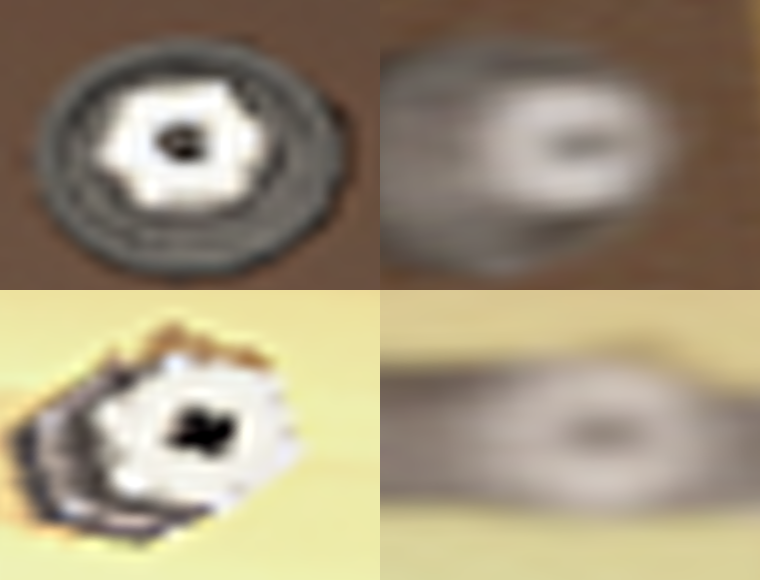

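```bash
cat > socketL.py <<'E'
from h import *
import sys
def find(im,x,y,zz,name="top"):
    o,X,Y=ortho(name,im,x,y,zz); h=cv2.cvtColor(o,cv2.COLOR_RGB2HSV)
    for s,vv in((50,185),(40,200),(30,215)):
        m=((h[...,1]<s)&(h[...,2]>vv)).astype(np.uint8)
        n,l,st,c=cv2.connectedComponentsWithStats(m); k=1+st[1:,4].argmax()
        cn,_=cv2.findContours((l==k).astype(np.uint8),cv2.RETR_EXTERNAL,cv2.CHAIN_APPROX_NONE)
        q=max(cn,key=len); mm=np.zeros_like(m); cv2.drawContours(mm,[q],-1,1,-1)
        mm=cv2.morphologyEx(mm,cv2.MORPH_OPEN,np.ones((13,13),np.uint8))>0
        cx,cy=X[mm].mean(),Y[mm].mean(); w=((X[mm]-cx)+1j*(Y[mm]-cy)); c6=(w**6).sum()
        dk=(h[...,2]<70)&(np.hypot(X-cx,Y-cy)<.008)
        print(s,"c",round(cx,4),round(cy,4),"area",round(mm.sum()*.0625),"vertex",round(np.degrees(np.angle(c6))/6,1),round(abs(c6)/(abs(w)**6).sum(),3),"hole",X[dk].mean().round(4),Y[dk].mean().round(4))
if __name__=="__main__":
    find(np.load("top0.npz")["im"],.4665,-.2255,.070)
E
python3 socketL.py
```

```text
50 c 0.4667 -0.2276 area 752 vertex 13.7 0.302 hole 0.467 -0.2278
40 c 0.4666 -0.2275 area 710 vertex 13.8 0.3 hole 0.467 -0.2278
30 c 0.4666 -0.2276 area 664 vertex 13.8 0.299 hole 0.467 -0.2278
```

```bash
cat >> h.py <<'E'
from scipy.spatial.transform import Rotation as Rt
def go(p,yaw):
    """row to reach TCP p, tool down, tool y at yaw deg"""
    s=arm.sense();R0=np.array(s["orientation"]);a=np.radians(yaw)
    y=np.array([np.cos(a),np.sin(a),0]);zz=np.array([0,0,-1.]);R=np.stack([np.cross(y,zz),y,zz],1)
    t=R0.T@(np.array(p)-s["ee_pos"]); r=Rt.from_matrix(R0.T@R).as_rotvec(degrees=True)
    return " ".join(f"{v:.4f}" for v in t)+" "+" ".join(f"{v:.2f}" for v in r)
E
python3 -c "
from h import *
print(go([.454,.034,.2],6))"
```

```text
-0.3950 -0.4479 0.0574 -0.11 0.05 58.46
```

Call:
servo_tool --deltas "-0.395 -0.448 0.057 -0.11 0.05 58.5;-0.395 -0.448 0.057 -0.11 0.05 58.5;-0.395 -0.448 0.057 -0.11 0.05 58.5;-0.395 -0.448 0.057 -0.11 0.05 58.5;-0.395 -0.448 0.057 -0.11 0.05 58.5;-0.395 -0.448 0.057 -0.11 0.05 58.5;-0.395 -0.448 0.057 -0.11 0.05 58.5;-0.395 -0.448 0.057 -0.11 0.05 58.5" --hand 1 --force 20

```text
time: 0.9
ee_pos: [0.3997, 0.224, 0.2193]
orientation: [[-0.102, 0.995, 0.001], [0.995, 0.102, 0.002], [0.002, 0.001, -1.0]]
force: [0.5, 0.4, 0.1]
opening: 0.299
grip_force: 0.0
```

```bash
python3 -c "
from h import *
print(go([.454,.034,.2],6)); print(go([.454,.034,.108],6))"
```

```text
-0.1946 0.0347 0.0190 0.07 -0.09 -0.16
-0.1947 0.0346 0.1110 0.07 -0.09 -0.16
```

Call:
servo_tool --deltas "-0.18 0.033 0.018 0 0 0;-0.18 0.033 0.018 0 0 0;-0.18 0.033 0.018 0 0 0;-0.18 0.033 0.018 0 0 0;-0.18 0.033 0.108 0 0 0;-0.18 0.033 0.108 0 0 0;-0.18 0.033 0.108 0 0 0;-0.18 0.033 0.108 0 0 0"

```text
time: 1.7
ee_pos: [0.4506, 0.0506, 0.1111]
orientation: [[-0.104, 0.995, -0.002], [0.995, 0.104, 0.002], [0.002, -0.001, -1.0]]
force: [0.1, -0.8, -0.2]
opening: 0.006
grip_force: 0.0
```

```bash
python3 -c "
from h import *
for p in ([.478,.010,.108],[.51,-.003,.108],[.535,-.012,.108],[.549,-.015,.108]): print(go(p,6))"
```

```text
-0.0432 0.0230 0.0030 -0.08 -0.10 -0.04
-0.0594 0.0535 0.0029 -0.08 -0.10 -0.04
-0.0710 0.0774 0.0028 -0.08 -0.10 -0.04
-0.0754 0.0910 0.0028 -0.08 -0.10 -0.04
```

Slow push along the arc.

Call:
servo_tool --deltas "-0.022 0.012 0.002 0 0 0;-0.043 0.023 0.002 0 0 0;-0.049 0.033 0.002 0 0 0;-0.054 0.043 0.002 0 0 0;-0.059 0.053 0.002 0 0 0;-0.063 0.061 0.002 0 0 0;-0.067 0.069 0.002 0 0 0;-0.071 0.077 0.002 0 0 0"

```text
time: 2.5
ee_pos: [0.5359, -0.0118, 0.1093]
orientation: [[-0.104, 0.995, 0.0], [0.995, 0.104, 0.002], [0.002, 0.001, -1.0]]
force: [-1.7, 1.2, 0.3]
opening: 0.004
grip_force: 1.2
```

Call:
servo_tool --deltas "-0.001 0.004 0 0 0 0;-0.002 0.008 0 0 0 0;-0.003 0.011 0 0 0 0;-0.003 0.014 0 0 0 0;-0.003 0.014 0 0 0 0"

```text
time: 3.0
ee_pos: [0.5483, -0.0135, 0.1087]
orientation: [[-0.104, 0.995, -0.003], [0.995, 0.104, 0.002], [0.002, -0.003, -1.0]]
force: [-5.6, 0.0, 1.2]
opening: 0.006
grip_force: 2.8
```

```bash
python3 - <<'E'
from h import *
im,d=arm.camera("top");cv2.imwrite("pics/d1.png",cv2.resize(im[140:250,230:400],None,fx=4,fy=4)[...,::-1])
s=arm.sense();print(s["ee_pos"],s["force"])
E
```

```text
[ 0.54828378 -0.01351834  0.10869752] [-5.71473878  0.58831727  1.79793199]
```

View pics/d1.png

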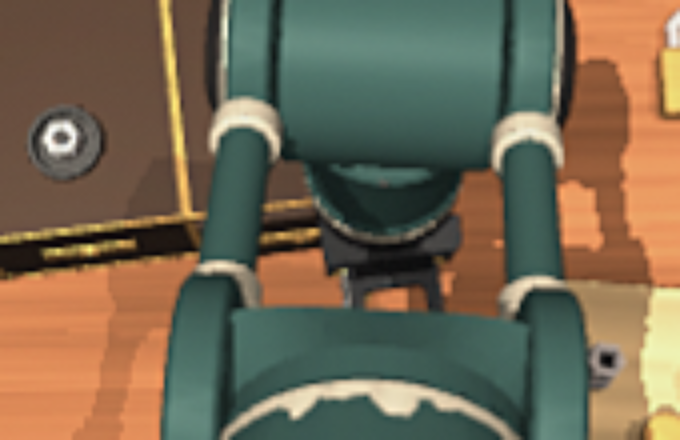

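The view shows the arm in front of the box, with the door almost in line with the front at crop (280,240). The force is only about 6 N, so I'll push a bit further.

Call:
servo_tool --deltas "0 0.003 0 0 0 0;0 0.006 0 0 0 0;0 0.009 0 0 0 0;0 0.009 0 0 0 0"

```text
time: 3.45
ee_pos: [0.5489, -0.0135, 0.1086]
orientation: [[-0.105, 0.994, -0.022], [0.994, 0.105, 0.0], [0.003, -0.022, -1.0]]
force: [-33.2, -3.1, 25.6]
opening: 0.002
grip_force: 17.8
```

Call:
servo_tool --deltas "0 -0.02 0 0 0 0;0 -0.05 0 0 0 0;0 -0.05 -0.05 0 0 0;0 -0.05 -0.09 0 0 0;0 -0.05 -0.09 0 0 0;0 -0.05 -0.09 0 0 0" --hand 0.4

```text
time: 4.05
ee_pos: [0.5106, -0.0183, 0.2012]
orientation: [[-0.104, 0.995, 0.006], [0.995, 0.104, 0.001], [0.0, 0.006, -1.0]]
force: [0.2, 1.0, -1.3]
opening: 0.527
grip_force: 0.0
```

```bash
python3 - <<'E'
from h import *
im,d=arm.camera("side");cv2.imwrite("pics/d2.png",cv2.resize(im[170:280,230:400],None,fx=4,fy=4)[...,::-1])
s=arm.sense();print(s["ee_pos"],s["force"],s["opening"])
print(go([.467,-.2277,.16],-16.3))
E
```

```text
[ 0.50933822 -0.01817726  0.19952147] [ 0.02741589 -0.6039412  -0.05361559] 0.5680837266444566
-0.2040 -0.0639 0.0391 0.13 -0.09 22.26
```

View pics/d2.png

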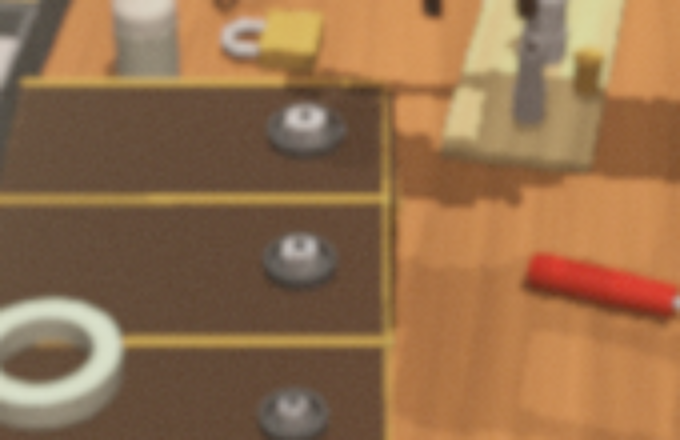

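The picture shows the door flush with the front edge (crop x≈388), so it's shut. Next, the large socket.

Call:
servo_tool --deltas "-0.204 -0.064 0.039 0.13 -0.09 22.3;-0.204 -0.064 0.039 0.13 -0.09 22.3;-0.204 -0.064 0.039 0.13 -0.09 22.3;-0.204 -0.064 0.039 0.13 -0.09 22.3;-0.204 -0.064 0.039 0.13 -0.09 22.3;-0.204 -0.064 0.039 0.13 -0.09 22.3;-0.204 -0.064 0.039 0.13 -0.09 22.3;-0.204 -0.064 0.039 0.13 -0.09 22.3"

```text
time: 4.9
ee_pos: [0.4662, -0.2264, 0.1591]
orientation: [[0.281, 0.96, -0.003], [0.96, -0.281, 0.001], [0.001, -0.003, -1.0]]
force: [0.1, -0.0, 0.2]
opening: 0.6
grip_force: 0.0
```

```bash
python3 -c "
from h import *
print(go([.467,-.2277,.063],-16.3))"
```

```text
-0.0011 0.0014 0.0961 -0.17 -0.04 0.01
```

Call:
servo_tool --deltas "-0.001 0.001 0.03 0 0 0;-0.001 0.001 0.06 0 0 0;-0.001 0.001 0.08 0 0 0;-0.001 0.001 0.09 0 0 0;-0.001 0.001 0.096 0 0 0;-0.001 0.001 0.096 0 0 0"

```text
time: 5.5
ee_pos: [0.4671, -0.2281, 0.0638]
orientation: [[0.28, 0.96, -0.002], [0.96, -0.28, 0.001], [0.0, -0.002, -1.0]]
force: [0.0, -0.6, -1.1]
opening: 0.598
grip_force: 0.0
```

Call:
servo_tool --deltas "0 0 0 0 0 0;0 0 0 0 0 0;0 0 0 0 0 0;0 0 0 0 0 0;0 0 0 0 0 0;0 0 0 0 0 0" --hand 1 --force 30

```text
time: 6.1
ee_pos: [0.4675, -0.2291, 0.0649]
orientation: [[0.282, 0.96, -0.0], [0.96, -0.282, -0.0], [-0.0, 0.0, -1.0]]
force: [-0.3, 0.1, 6.1]
opening: 0.34
grip_force: 30.0
```

Call:
servo_tool --deltas "0 0 -0.02 0 0 0;0 0 -0.06 0 0 0;0 0 -0.11 0 0 0;0 0 -0.15 0 0 0;0 0 -0.18 0 0 0;0 0 -0.18 0 0 0"

```text
time: 6.7
ee_pos: [0.4697, -0.2302, 0.2491]
orientation: [[0.282, 0.96, 0.007], [0.96, -0.282, -0.004], [-0.002, 0.008, -1.0]]
force: [0.7, -1.1, -1.5]
opening: 0.338
grip_force: 30.0
```

```bash
python3 -c "
from h import *
s=arm.sense();print(s['ee_pos'],s['force'],s['opening']);print(go([.6162,.0373,.21],7.4))"
```

```text
[ 0.46970253 -0.23016827  0.24914071] [ 0.68003708 -1.07356317 -1.53469879] 0.3379392502945113
0.2980 0.0650 0.0391 0.42 0.21 -23.75
```

Call:
servo_tool --deltas "0.04 0.009 0 0 0 -4;0.085 0.019 0 0 0 -8;0.13 0.029 0 0 0 -12;0.175 0.039 0 0 0 -16;0.22 0.049 0 0 0 -20;0.265 0.058 0.02 0 0 -23;0.298 0.065 0.035 0.2 0.1 -23.75;0.298 0.065 0.035 0.2 0.1 -23.75"

```text
time: 7.5
ee_pos: [0.6117, 0.0426, 0.2029]
orientation: [[-0.133, 0.991, -0.013], [0.991, 0.133, 0.004], [0.005, -0.012, -1.0]]
force: [-0.3, -0.0, -1.4]
opening: 0.336
grip_force: 30.0
```

Call:
servo_tool --deltas "0 0 0 0 0 0;0 0 0 0 0 0;0 0 0 0 0 0"

```text
time: 7.8
ee_pos: [0.613, 0.0377, 0.2091]
orientation: [[-0.127, 0.992, -0.004], [0.992, 0.127, 0.002], [0.003, -0.004, -1.0]]
force: [-0.2, 0.4, -0.2]
opening: 0.34
grip_force: 30.0
```

```bash
python3 - <<'E'
from h import *
im,d=arm.camera("side");cv2.imwrite("pics/n1.png",cv2.resize(im[140:240,240:390],None,fx=5,fy=5,interpolation=cv2.INTER_CUBIC)[...,::-1])
s=arm.sense();print(s['ee_pos'],s['force'],s['opening']);print(go([.6162,.0373,.19],7.4))
E
```

```text
[0.61321272 0.03765577 0.20944569] [ 0.73788198  0.15409226 -0.93634261] 0.33864189339441575
-0.0008 0.0030 0.0194 -0.20 -0.15 -0.09
```

View pics/n1.png

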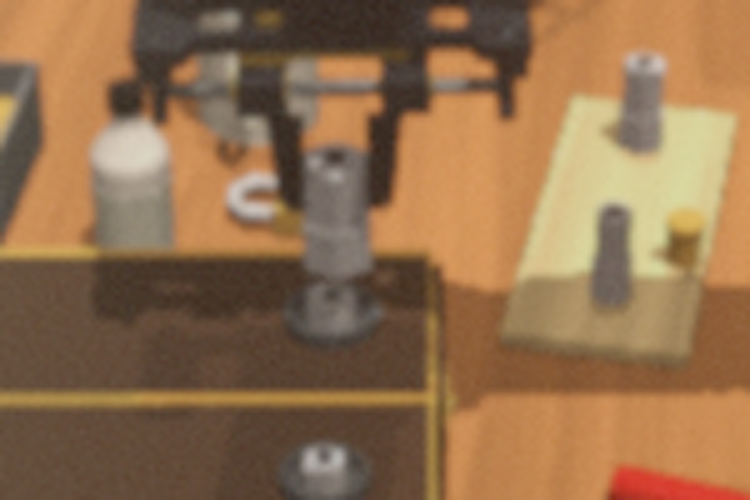

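The side view shows the large socket hanging right above the nut and its ring (crop socket x≈336, nut x≈333), with s and m still on the board. Now I'll lower it gently.

Call:
servo_tool --deltas "-0.0005 0.0025 0.01 -0.2 -0.15 0;-0.0005 0.0025 0.019 -0.2 -0.15 0;-0.0005 0.0025 0.019 -0.2 -0.15 0;-0.0005 0.0025 0.023 -0.2 -0.15 0;-0.0005 0.0025 0.027 -0.2 -0.15 0;-0.0005 0.0025 0.031 -0.2 -0.15 0;-0.0005 0.0025 0.031 -0.2 -0.15 0"

```text
time: 8.55
ee_pos: [0.6166, 0.039, 0.1814]
orientation: [[-0.129, 0.992, 0.001], [0.992, 0.129, 0.0], [-0.0, 0.001, -1.0]]
force: [-5.4, 0.0, 13.3]
opening: 0.338
grip_force: 30.0
```

Call:
servo_tool --deltas "0 -0.001 0 0 0 0;0 -0.0015 0.001 0 0 0;0 -0.0015 0.002 0 0 0;0 -0.0015 0.003 0 0 0;0 -0.0015 0.003 0 0 0"

```text
time: 9.05
ee_pos: [0.6164, 0.0391, 0.1812]
orientation: [[-0.129, 0.992, 0.005], [0.992, 0.129, 0.001], [-0.0, 0.005, -1.0]]
force: [-7.3, 1.1, 22.0]
opening: 0.337
grip_force: 30.0
```

Call:
servo_tool --deltas "0 0 -0.009 0 0 0;0 -0.001 -0.009 0 0 0;0 -0.001 -0.009 0 0 0;0 -0.001 -0.006 0 0 0;0 -0.001 -0.003 0 0 0;0 -0.001 -0.001 0 0 0;0 -0.001 -0.001 0 0 0"

```text
time: 9.75
ee_pos: [0.6136, 0.0391, 0.1828]
orientation: [[-0.129, 0.992, 0.001], [0.992, 0.129, 0.001], [0.001, 0.001, -1.0]]
force: [-14.9, 1.4, 34.6]
opening: 0.336
grip_force: 30.0
```

```bash
python3 - <<'E'
from h import *
im,d=arm.camera("side");cv2.imwrite("pics/n2.png",cv2.resize(im[160:220,280:360],None,fx=8,fy=8,interpolation=cv2.INTER_CUBIC)[...,::-1])
s=arm.sense();print(s['ee_pos'],s['force'],s['moment'],s['opening'])
E
```

```text
[0.61354785 0.03914341 0.18276068] [-14.93971977   1.03784385  34.48885763] [ 0.0297125   2.73161378 -0.04002186] 0.34029037066554135
```

View pics/n2.png

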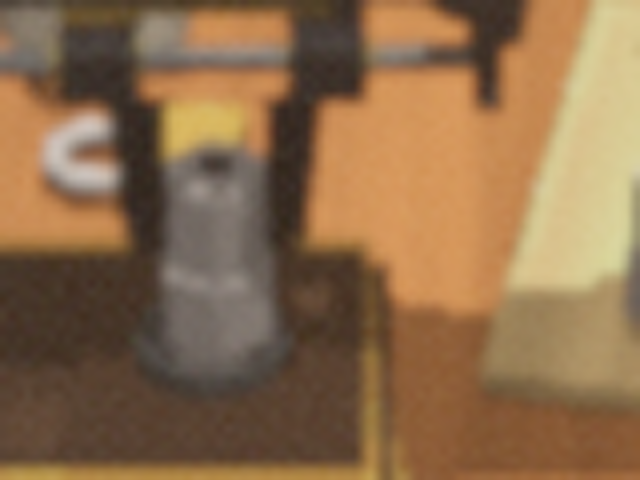

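Here the socket is resting about 2 mm towards -x of the ring centre (crop 220 vs 213), and y is also off. I'll lift it, recentre and retry.

Call:
servo_tool --deltas "0 0 -0.006 0 0 0;-0.001 0.001 -0.012 0 0 0;-0.001 0.001 -0.012 0 0 0;-0.001 0.001 -0.012 0 0 0"

```text
time: 10.2
ee_pos: [0.6139, 0.0376, 0.1865]
orientation: [[-0.129, 0.992, -0.003], [0.992, 0.129, 0.0], [0.001, -0.003, -1.0]]
force: [0.2, 0.5, -1.4]
opening: 0.338
grip_force: 30.0
```

```bash
python3 - <<'E'
from h import *
s=arm.sense();print(s['ee_pos'],s['force'],s['opening']);print(go([.6157,.0373,.185],7.4))
E
```

```text
[0.61385292 0.03757752 0.18648145] [ 0.22684299  0.51099568 -1.3698602 ] 0.33765249167423195
-0.0005 0.0018 0.0015 -0.16 -0.03 -0.00
```

Call:
servo_tool --deltas "-0.0005 0.0018 0 -0.16 0 0;-0.0005 0.0018 0 -0.16 0 0;-0.0005 0.0018 0.003 -0.16 0 0;-0.0005 0.0018 0.005 -0.16 0 0;-0.0005 0.0018 0.007 -0.16 0 0;-0.0005 0.0018 0.007 -0.16 0 0"

```text
time: 10.8
ee_pos: [0.6161, 0.0373, 0.1804]
orientation: [[-0.129, 0.992, 0.001], [0.992, 0.129, 0.0], [0.0, 0.001, -1.0]]
force: [-0.5, -0.3, -1.8]
opening: 0.339
grip_force: 30.0
```

No contact force at z = 0.180, so it's going in. I'll carry on down.

Call:
servo_tool --deltas "0 0 0.002 0 0 0;0 0 0.004 0 0 0;0 0 0.006 0 0 0;0 0 0.008 0 0 0;0 0 0.01 0 0 0;0 0 0.011 0 0 0;0 0 0.012 0 0 0;0 0 0.012 0 0 0"

```text
time: 11.6
ee_pos: [0.6163, 0.0372, 0.1698]
orientation: [[-0.129, 0.992, 0.002], [0.992, 0.129, 0.0], [0.0, 0.002, -1.0]]
force: [-2.6, -1.0, 3.4]
opening: 0.338
grip_force: 30.0
```

Call:
servo_tool --deltas "0 0 0.002 0 0 0;0 0 0.003 0 0 0;0 0 0.004 0 0 0;0 0 0.004 0 0 0;0 0 0.004 0 0 0"

```text
time: 12.1
ee_pos: [0.6166, 0.037, 0.1696]
orientation: [[-0.129, 0.992, 0.003], [0.992, 0.129, -0.0], [-0.0, 0.003, -1.0]]
force: [-10.0, -2.9, 22.1]
opening: 0.335
grip_force: 30.0
```

```bash
python3 - <<'E'
from h import *
im,d=arm.camera("side");cv2.imwrite("pics/n3.png",cv2.resize(im[140:240,240:390],None,fx=5,fy=5,interpolation=cv2.INTER_CUBIC)[...,::-1])
W=world("side",d)[160:200,295:320].reshape(-1,3);W=W[np.hypot(W[:,0]-.616,W[:,1]-.0385)<.014]; print("socket top z",np.sort(W[:,2])[-15::3].round(4))
s=arm.sense();print(s['ee_pos'],s['force'],s['opening'])
E
```

```text
socket top z [0.1778 0.1782 0.1789 0.1792 0.1797]
[0.61662052 0.03698339 0.16958725] [-9.54372251 -3.07386661 21.42971011] 0.34039999714337477
```

View pics/n3.png

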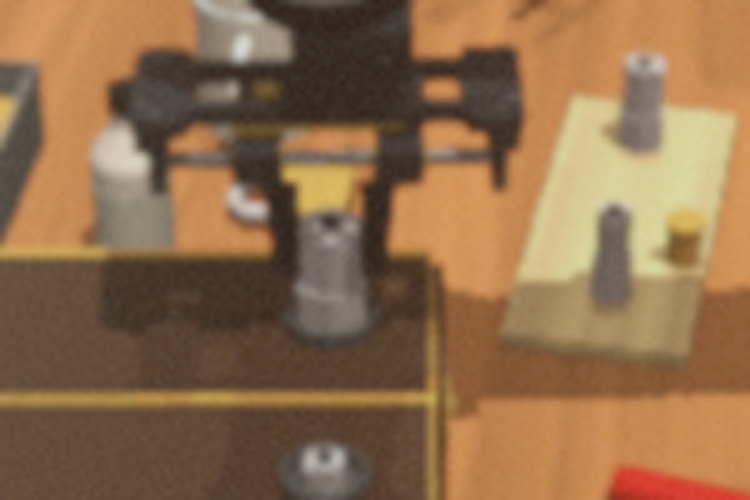

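Call:
servo_tool --deltas "0 0 -0.001 0 0 0;0 0 -0.003 0 0 0;0 0 -0.003 0 0 0;0 0 -0.003 0 0 0"

```text
time: 12.55
ee_pos: [0.6167, 0.0372, 0.1697]
orientation: [[-0.129, 0.992, 0.003], [0.992, 0.129, 0.0], [-0.0, 0.003, -1.0]]
force: [-4.1, -2.1, 9.2]
opening: 0.334
grip_force: 30.0
```

```bash
python3 -c "
from workcell import arm
print(arm.finish_job())"
```

```text
the job is handed in; nothing more can be done
None
```

I handed the job in at about 12.6 s: the door is shut on its catch, and the large socket is fully home on the right-hand nut, upright and still gripped at 30 N. I never moved the small and middle sockets, because the right-hand nut measured as the largest. The hand-in gave no verdict back; "fully home" rests on a firm stop about 13 mm below the nut's top and on the last picture.

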